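# Brush out the sample jar and crate it

### The job

Take the bottle brush from its stand and scrub out the open steel jar where it stands in its holder: gently bear with the bristles on the jar's bottom at the middle, draw the brush up about half the jar's height with the bristles pressed lightly against the left wall, go down to bear on the middle of the bottom again, then draw up in the same way against the right wall (left and right as the robot looks; feel for the bottom, since the brush's wire may be pulled out by any amount). Hang the brush back in its stand by its collar, then set the jar upright on the cork pad in the free cell of the crate, without dropping it. Leave everything else where it is.

Things in the scene. Friction and masses are not known exactly. Their poses are not given: they have to be found in the camera images.
- brush: Bottle brush hanging upright; origin: centre of the underside of its collar (disc 30 mm across, 8 mm thick), z up the handle. Below, an 8 mm wire and a bristle head 28 mm across, 52 mm long, that yields 1 mm per 2.5 N endwise, 8 mm at most. The wire telescopes in a very stiff clutch and was left anywhere: the head's lower end is 115 to 135 mm below the origin, not measured. 160 g.
- brush_grip (a point): A point on the axis of the brush's black handle, 50 mm above the collar's underside. The handle is 24 x 24 mm square, its sides along the point's x and y, and reaches from 42 mm below this point to 42 mm above it.
- brush_seat (a point): Where the brush's origin rests, on top of the stand's slotted shelf 175 mm above the bench. The 14 mm slot for the wire runs along x, open to -x (roughly to the robot), ends at x = 8 mm. The shelf is 70 mm wide (y), x = -35 to 68 mm; a lip 4 mm high at x = -35 to -29 mm: the collar must pass over it. Below: a post at x = 52 to 68 mm, a base 12 mm thick.
- jar: Open stainless jar: outside 62 mm across, 100 mm tall, wall 3 mm (inside 56 mm across), floor 5 mm thick. Origin: centre of its underside, z up. Loose, about 350 g.
- jar_stand: Fixed holder of the jar: 100 x 100 mm base and a square collar 82 mm wide, inside 66 mm wide, its top 48 mm above the bench; the jar stands 8 mm above the bench in it. Origin: centre of the underside; x away from the robot, y to the robot's left (never turned).
- crate: Fixed grey crate, 95 (x) x 270 (y) x 50 mm high, walls 5 mm, floor 5 mm, with three cells in a row along its y, centres at y = -87, 0 and +87 mm. Origin: centre of the underside.
- pad: Cork disc, 60 mm across, 3 mm thick, fixed at the middle of the crate's free cell, its underside 5 mm above the bench. Origin: centre of the underside.
- full_jar_a: Closed white jar, 60 mm across, 98 mm tall, in a cell of the crate. Leave alone. Origin: centre of the underside.
- full_jar_b: The same, in another cell. Leave alone.
- dish: Covered glass dish, 90 mm across, 14 mm high, on the bench. Leave alone. Origin: centre of the underside.
- flask: Amber bottle, 48 mm across, 90 mm tall. Leave alone. Origin: centre of the underside.
- tip_box: Closed box of pipette tips, 85 x 120 x 45 mm. Leave alone. Origin: centre of the underside.
- spatula: Spatula, 160 mm long, lying along its x on the bench, origin near its middle, underneath. Leave alone.
- mouse: Round black computer mouse, 62 mm across, 34 mm high. Leave alone. Origin: centre of the underside.
Not all that is in view belongs to the job. Leave any green look-alike of the part that bears brush_seat alone.

How it is judged:
On the way, in this order (a step that is already met when the one before it is completed fails the run):
1. the bristles bear on the bottom of the jar, the brush upright in the middle (contact force between brush and jar above 1.5 N and horizontal distance between brush and jar below 0.01 m and angle between brush's own z axis and vertical below 0.15 rad and z of brush in the frame of jar between 0.105 and 0.15 m), for 0.15 s.
2. the brush is drawn up about half the jar's height, its bristles in the jar and pressed on the left wall (contact force between brush and jar above 0.8 N and y of brush in the frame of jar_stand above 0.007 m and angle between brush's own z axis and vertical below 0.25 rad and z of brush in the frame of jar between 0.153 and 0.197 m), for 0.15 s.
3. the bristles bear on the bottom again (all of step 1), for 0.15 s.
4. the brush is drawn up, pressed on the right wall (contact force between brush and jar above 0.8 N and y of brush in the frame of jar_stand below -0.007 m and angle between brush's own z axis and vertical below 0.25 rad and z of brush in the frame of jar between 0.153 and 0.197 m), for 0.15 s.
5. the brush hangs in its stand, let go (distance between brush and brush_seat below 0.013 m and angle between brush's own z axis and vertical below 0.12 rad and contact force between the fingers and brush below 0.1 N), for 0.2 s.
At the end, for the whole second after the job is handed in: The brush hangs by its collar in its stand (origin within 13 mm of the seat, tilt under 0.12 rad), and the jar stands upright (tilt under 0.08 rad) on the cork pad in the free cell (within 16 mm of its centre, resting on it); both let go and at rest (all of step 5 and linear speed of each of brush, jar below 0.03 m/s and horizontal distance between jar and pad below 0.016 m and z of jar in the frame of pad between -0.001 and 0.007 m and angle between jar's own z axis and vertical below 0.08 rad); the robot touches nothing.
It fails at once if the brush presses on the jar with more than 22 N (contact force between brush and jar above 22 N).
It fails at once if the jar is dropped (it moves faster than 0.4 m/s with no finger on it) (contact force between the fingers and jar below 0.05 N and linear speed of jar above 0.4 m/s).
It fails at once if a bystander is moved by more than 30 mm or a full jar tipped (distance of any of full_jar_a, full_jar_b, dish, flask, tip_box, spatula, mouse from where it was at the start of the episode above 0.03 m or angle between any of full_jar_a, full_jar_b's own z axis and vertical above 0.3 rad).
It also fails if it takes over 72 s, if anything falls off the work surface, if the arm or the gripper's body presses on something with over 40 N, if the wrist force passes 120 N, or if a joint passes its speed limit or range.

### The arm

A 6-joint arm with a two-finger parallel gripper is mounted at the origin on the work surface. World frame = base frame: x ahead of the robot, y to its left, z up, the work surface at z = 0. Lengths are in m, angles in rad, forces in N, time in s.
With the tool pointing down it reaches from about 0.225 to 0.875 m from the base axis. Payload 3.4 kg.
Tool frame: the origin (TCP) lies at the very end of the fingers, on their centre line; the grasp point (between the pads) lies 19 mm behind it (grasp_offset is the distance from the TCP to the grasp point, in m); z points along the fingers, y is the line along which they close (so a half turn about z gives the same grasp; the last joint's range is limited). The gripper opens to 85 mm and grips with 20 to 120 N. Pads are 22 mm wide; open, the fingers measure 114 mm over their backs; the gripper's body (76 mm by 85 mm) begins 54 mm behind the grasp point. The pads swing forward as they close: fully open they stand 13 mm farther back than shut.
Start: joints at [1.183, 0.276, 1.505, -0, 1.361, -0.121], TCP at [0.152, 0.555, 0.197] pointing down, gripper open.
Joint ranges: [-2.89, 2.89], [-0.75, 2.08], [0.22, 2.7], [-1.18, 4.32], [0.11, 2.71], [-2.7, 2.7]. Speed limits (rad/s): [2.57, 2.57, 3.14, 3.14, 3.14, 3.14].

### API

Orientations are given as a 3x3 rotation matrix whose columns are the frame's x, y, z axes.
In Python, from rig import get_obs, camera, hand_in, grasp_offset gives the robot as it stands.
- The arm moves only by the tool carry_out, never from a script. Its argument "series" is a list of rows, each a list of 3 entries, a list of its own where there are three numbers: the shift along the tool's x, y, z in mm, then the turn, a rotation vector about the tool's x, y, z in rad, then the finger opening in mm, from 0 to 85.4. A call has exactly 5 rows; each row shifts and turns the commanded pose from where the row before left it, along the tool's axes as they then stand; what a row does not reach is not made up. A row lasts 1/10 s, in which the tool goes at most 50 mm and 8.59 degrees, less where a joint would pass 70% of its speed; a pose out of reach is approached as far as the arm can. A call with a gripper value outside its range is refused whole. The fingers move at their own pace and stop on an object; the grip force is fixed at half the most. Time passes only in rows, so rows that do not move let the fingers close, or fill a call up. It gives the time, the measured TCP pose, the force, the opening and the grip force at its end, in the units of the state.
- get_obs(): the state, without advancing time (a new reading comes with each control period).
- camera(name): name is "side" or "top"; returns a dict with "color" (420x560x3 uint8, red, green, blue), "fx", "fy", "cx", "cy" (pixels), "dist_coeffs" ([k1, k2, p1, p2, k3] as OpenCV has them; the pictures are not rectified), "rvec" (rotation vector, rad) and "tvec" (3), from world to camera coordinates, as OpenCV has them. Camera axes: x right, y down, z forward; pixel columns grow to the right and rows downward; lengths in m; the calibration is good to about 2 mm. A picture is of the moment at which its call begins. There is no depth.
- hand_in(): hands the job in; it is judged then, once.
The state is a dict: "t": time; "q": joint angles; "dq": joint speeds; "effort": joint torques, N m; "eef_pos": TCP position; "eef_rot": TCP orientation; "force": force on the tool from outside, world axes, zero at the start; "moment": the same for the moment, N m; "grip_width": finger opening in m; "finger_force": force on a finger pad.
Only numpy, scipy, OpenCV 4.12 (cv2) and the standard library are available. Lean on these libraries where they do the work, as an engineer would, in place of code of your own. Each camera call takes 0.05 s, during which the arm holds its last target. There are 200 camera calls.

## Working session

There is one attempt and no reset: what is moved stays moved. The work goes in short steps, Python scripts to look and compute and a tool call to move; the robot and the scene stay as the last step left them, time stands still between calls to the robot, and variables do not carry over. Pictures are saved under pics/ and viewed, at most 10 in all, crops included, and the job is handed in when it is done.

Besides the shell and the picture viewer there is one more tool, called after "Call:" as name([rows], argument=value, ...), one row to a line, values as JSON. carry_out: Moves the arm, as the interface text tells. Its arguments: {"type":"object","properties":{"series":{"type":"array"}},"required":["series"]}

```bash
mkdir -p pics; ls; python3 - <<'E'
from rig import get_obs,camera,grasp_offset
import cv2,numpy as np
print(grasp_offset);o=get_obs();print({k:np.round(v,3).tolist() for k,v in o.items()})
for n in("side","top"):
    c=camera(n);cv2.imwrite(f"pics/{n}0.png",cv2.resize(c["color"][:,:,::-1],(800,600),interpolation=cv2.INTER_CUBIC))
    np.save(n+"0.npy",c["color"])
    print({k:np.round(v,4).tolist() for k,v in c.items() if k!="color"})
E
```

```text
pics
0.0187
{'t': 0.0, 'q': [1.183, 0.277, 1.506, 0.0, 1.361, -0.121], 'dq': [-0.0, 0.001, -0.001, 0.0, -0.002, -0.0], 'effort': [-0.001, -41.678, -24.581, -0.0, 0.011, 0.0], 'eef_pos': [0.151, 0.554, 0.196], 'eef_rot': [[-0.965, 0.264, -0.001], [0.264, 0.965, -0.002], [0.0, -0.002, -1.0]], 'force': [0.05, -0.12, 0.25], 'moment': [-0.036, -0.011, 0.001], 'finger_force': 0.0, 'grip_width': 0.086}
{'fx': 402.9857, 'fy': 402.9857, 'cx': 278.4768, 'cy': 214.605, 'dist_coeffs': [0.0263, 0.0, 0.0, 0.0, 0.0], 'rvec': [2.1354, -0.5165, 0.2529], 'tvec': [-0.4711, 0.2416, 1.103]}
{'fx': 456.6984, 'fy': 456.6984, 'cx': 281.6089, 'cy': 205.5034, 'dist_coeffs': [0.0112, 0.0, 0.0, 0.0, 0.0], 'rvec': [2.1451, -2.1757, 0.148], 'tvec': [-0.0436, 0.5553, 1.289]}
```

View pics/side0.png

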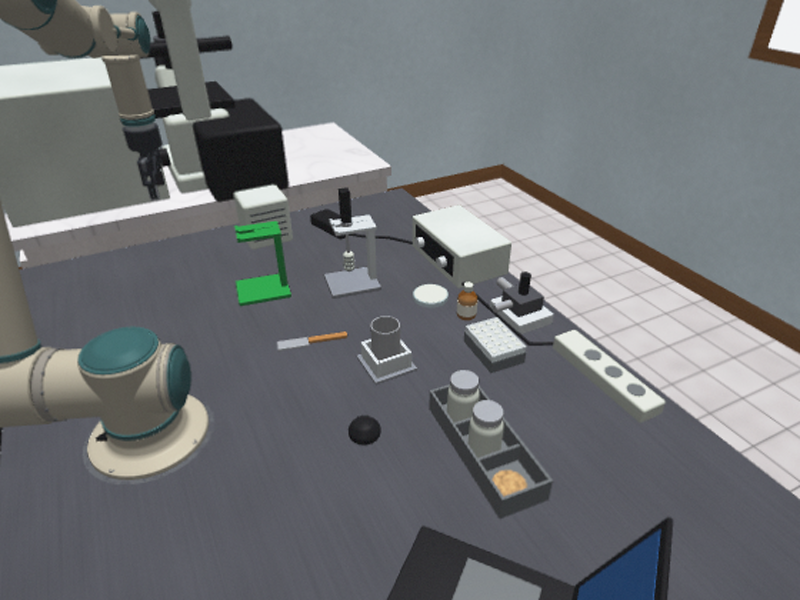

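View pics/top0.png

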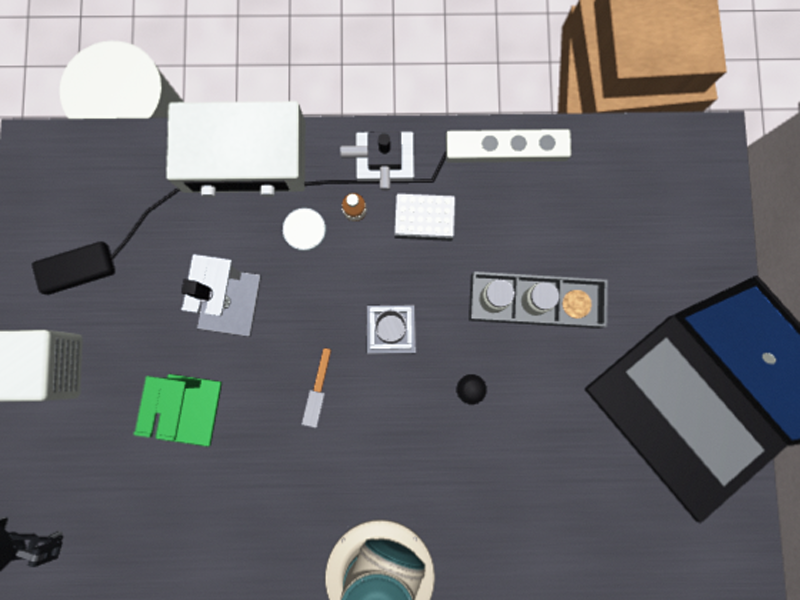

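Side view: the brush has its black handle at (345,205) and hangs in the white/grey stand at (350,230). The green look-alike stand is at (262,262) and holds no brush. The steel jar is at (385,335) and the cork pad at (510,482). 

Top view: handle at (197,290), green stand (178,410), jar (391,327), pad (577,303).

What could be taken for what:
- **Brush:** black handle at side (345,205), or the black knob of the microscope-like device at (525,283).
- **Stand:** white/grey at (350,230), or green at (262,262).
- **Jar:** open steel at (385,335), or the closed white jars at (463,395) and (487,425).

I choose the first of each pair and check with close crops.

```bash
python3 - <<'E'
import cv2,numpy as np
s=np.load("side0.npy")[:,:,::-1];t=np.load("top0.npy")[:,:,::-1]
def crop(im,x,y,w,h,k): 
    c=cv2.resize(im[y:y+h,x:x+w],None,fx=k,fy=k,interpolation=cv2.INTER_CUBIC)
    for i in range(0,w,10):
        cv2.line(c,(i*k,0),(i*k,8 if i%50 else 16),(0,255,255),1)
    for i in range(0,h,10): cv2.line(c,(0,i*k),(8 if i%50 else 16,i*k),(0,255,255),1)
    return c
a=crop(s,210,120,66,100,6);b=crop(t,115,165,66,100,6)
cv2.imwrite("pics/brush.png",np.hstack([a,b]))
a=crop(s,230,210,80,60,5);b=crop(t,240,200,80,60,5);c=crop(s,300,290,100,75,4);d=crop(t,325,180,100,75,4)
cv2.imwrite("pics/jc.png",np.vstack([np.hstack([a,b]),np.hstack([c,d])]))
E
```

```text
(no output)
```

View pics/brush.png

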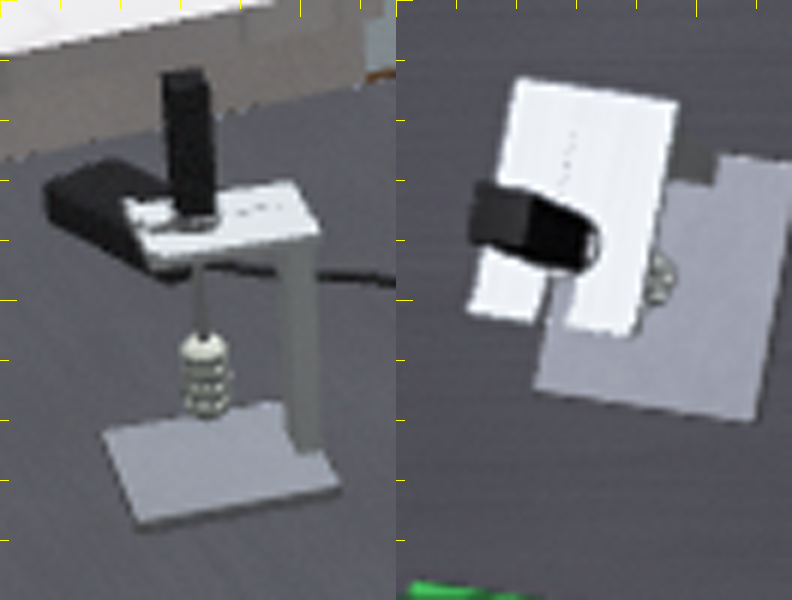

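View pics/jc.png

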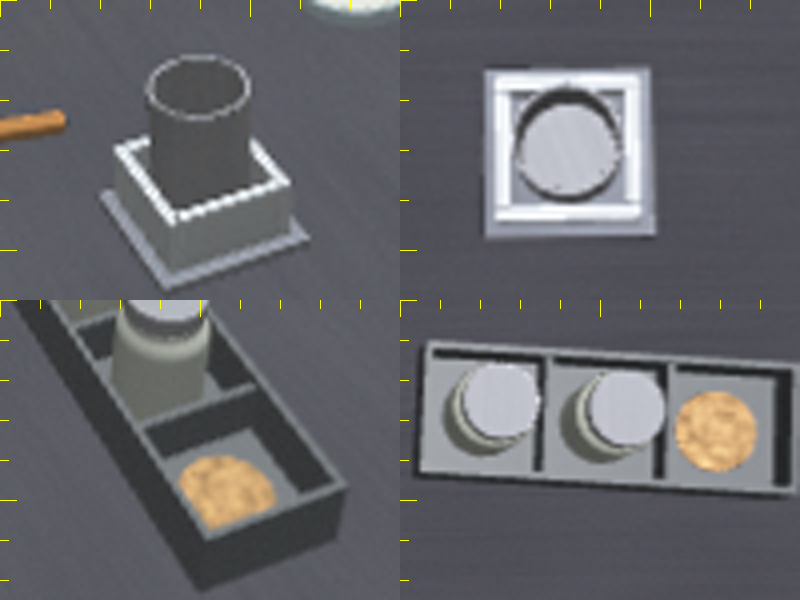

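Brush crop: handle top at side-crop (186,72), collar at (197,222), and the head's spirals below; the white shelf's slot opens down-image in the top crop. This is the real brush and stand. Jar crop: the rim ellipse is centred at (198,87) in the side panel and the holder is clear in both; the pad is centred near (227,493) side and (716,431) top.

```bash
cat >h.py <<'E'
import numpy as np,cv2
from scipy.optimize import least_squares
cam={"s":(402.9857,278.4768,214.605,.0263,[2.1354,-.5165,.2529],[-.4711,.2416,1.103]),
"t":(456.6984,281.6089,205.5034,.0112,[2.1451,-2.1757,.148],[-.0436,.5553,1.289])}
def proj(v,P):
    f,cx,cy,k,r,t=cam[v]
    return cv2.projectPoints(np.array(P,float).reshape(-1,1,3),np.array(r),np.array(t),np.array([[f,0,cx],[0,f,cy],[0,0,1]]),np.array([k,0,0,0,0]))[0].reshape(-1,2)
def raw(p,k,o): return (np.array(p,float)+.5)/k-.5+np.array(o,float)
def world(q,L): # q=x,y,z,yaw
    c,s=np.cos(q[3]),np.sin(q[3]);L=np.array(L,float).reshape(-1,3)
    return np.c_[q[0]+c*L[:,0]-s*L[:,1],q[1]+s*L[:,0]+c*L[:,1],q[2]+L[:,2]]
def fit(obs,q0,yaw=True): # obs: (view,local,rawpix)
    def res(q):
        q=np.r_[q,0] if not yaw else q
        return np.concatenate([proj(v,world(q,l))[0]-p for v,l,p in obs])
    r=least_squares(res,q0 if yaw else q0[:3],loss="soft_l1")
    print(np.round(r.x,4),"res px",np.round(r.fun.reshape(-1,2),1).tolist());return r.x
E
python3 - <<'E'
from h import *
S=lambda x,y:raw((x,y),6,(210,120));T=lambda x,y:raw((x-396,y),6,(115,165))
print("stand shelf");q=fit([("t",(.068,.035,0),T(517,77)),("t",(.068,-.035,0),T(679,101)),("t",(-.035,-.035,.004),T(632,337)),("t",(-.035,.035,.004),T(467,312)),
 ("s",(.068,.035,0),S(293,181)),("s",(.068,-.035,0),S(322,234)),("s",(-.035,-.035,.004),S(153,257)),("s",(-.035,.035,.004),S(121,199))],[.6,.4,.175,-.2])
print("handle top");h=fit([("t",(0,0,0),T(500,214)),("s",(0,0,0),S(186,73))],[.6,.4,.26],False)
print("collar centre predicted s/t crop",(proj("s",q[:3])-[210,120])*6,(proj("t",q[:3])-[115,165])*6+[396,0])
for yaw in(q[3],q[3]+.2,q[3]+.4,q[3]-.2):
  L=[(a*.012,b*.012,0) for a,b in((1,1),(1,-1),(-1,-1),(-1,1))];W=world(np.r_[h[:3],yaw],L)
  print(round(yaw,2),np.round((proj("t",W)-[115,165])*6+[396,0]).tolist(),np.round((proj("s",W)-[210,120])*6).tolist())
J=lambda x,y:raw((x,y),5,(230,210));K=lambda x,y:raw((x-400,y),5,(240,200))
print("jar rim");fit([("s",(0,0,0),J(198,87)),("t",(0,0,0),K(569,152))],[.5,0,.108],False)
print("holder collar top");b=.041
fit([("s",(b,b,0),J(249,135)),("s",(b,-b,0),J(291,184)),("s",(-b,-b,0),J(175,222)),("s",(-b,b,0),J(115,150)),
 ("t",(b,b,0),K(494,76)),("t",(b,-b,0),K(641,75)),("t",(-b,-b,0),K(642,219)),("t",(-b,b,0),K(495,220))],[.5,0,.048],False)
C=lambda x,y:raw((x,y-300),4,(300,290));D=lambda x,y:raw((x-400,y-300),4,(325,180))
print("pad");fit([("s",(0,0,0),C(227,493)),("t",(0,0,0),D(716,431))],[.5,-.4,.01],False)
print("crate top");a,b=.0475,.135
fit([("t",(a,b,0),D(430,344)),("t",(-a,b,0),D(416,473)),("t",(-a,-b,0),D(793,492)),("t",(a,-b,0),D(803,366)),("s",(a,-b,0),C(347,487)),("s",(-a,-b,0),C(207,537))],[.5,-.35,.05,0])
E
```

```text
stand shelf
[ 0.5424  0.3073  0.1746 -0.1628] res px [[0.1, 0.2], [-0.3, 0.2], [-0.1, -0.3], [0.4, -0.1], [-0.2, 0.2], [0.2, -0.2], [-0.5, -0.6], [0.5, 0.3]]
handle top
[0.5423 0.3066 0.2698] res px [[0.0, -0.1], [-0.1, 0.0]]
collar centre predicted s/t crop [[193.156408   221.60426043]] [[565.77501692 241.58106457]]
-0.16 [[473.0, 177.0], [533.0, 186.0], [522.0, 245.0], [462.0, 236.0]] [[199.0, 60.0], [209.0, 76.0], [167.0, 82.0], [157.0, 65.0]]
0.04 [[467.0, 183.0], [528.0, 180.0], [528.0, 240.0], [467.0, 243.0]] [[193.0, 59.0], [211.0, 74.0], [172.0, 83.0], [155.0, 67.0]]
0.24 [[461.0, 190.0], [521.0, 175.0], [534.0, 233.0], [474.0, 248.0]] [[188.0, 58.0], [213.0, 71.0], [178.0, 83.0], [153.0, 70.0]]
-0.36 [[481.0, 173.0], [537.0, 193.0], [514.0, 250.0], [458.0, 229.0]] [[203.0, 61.0], [205.0, 78.0], [162.0, 80.0], [161.0, 63.0]]
jar rim
[ 0.4807 -0.0281  0.11  ] res px [[-1.1, 0.1], [0.3, -0.9]]
holder collar top
[ 0.4867 -0.0266  0.0454] res px [[-3.3, -4.5], [0.5, 0.4], [-0.9, 1.0], [-0.1, -0.0], [0.4, -0.1], [-0.4, -0.3], [-0.1, -0.5], [0.5, -0.3]]
pad
[ 0.5329 -0.4125  0.0089] res px [[-0.1, 0.0], [0.0, -0.1]]
crate top
[ 0.5386 -0.3257  0.0495 -0.0739] res px [[-1.1, -0.6], [0.9, -0.1], [1.1, 0.8], [-0.8, -0.5], [-0.0, -0.4], [-0.4, 0.6]]
```

Call:
carry_out([
  [[0,0,-40],[0,0,0],85],
  [[0,0,-40],[0,0,0],85],
  [[-20,-6,-35],[0,0,0],85],
  [[-35,-11,0],[0,0,0],85],
  [[-35,-11,0],[0,0,0],85],
])

```text
t: 0.6
eef_pos: [0.2317, 0.504, 0.3131]
eef_rot: [[-0.965, 0.262, 0.001], [0.262, 0.965, 0.002], [-0.001, 0.002, -1.0]]
force: [0.0, 1.0, -1.4]
grip_width: 0.0849
finger_force: 0.0
```

Call:
carry_out([
  [[-38,-12,0],[0,0,0],85],
  [[-38,-12,0],[0,0,0],85],
  [[-38,-12,0],[0,0,0],85],
  [[-38,-12,0],[0,0,0],85],
  [[-38,-12,0],[0,0,0],85],
])

```text
t: 1.1
eef_pos: [0.3995, 0.3948, 0.3116]
eef_rot: [[-0.965, 0.264, -0.001], [0.264, 0.965, -0.0], [0.001, -0.001, -1.0]]
force: [0.2, 0.5, -0.2]
grip_width: 0.0848
finger_force: 0.0
```

Call:
carry_out([
  [[-38,-12,0],[0,0,0],85],
  [[-38,-11,0],[0,0,0],85],
  [[-30,-9,0],[0,0,0],85],
  [[-20,-6,0],[0,0,-0.136],85],
  [[0,0,0],[0,0,0],85],
])

```text
t: 1.6
eef_pos: [0.5123, 0.3242, 0.3107]
eef_rot: [[-0.991, 0.133, -0.001], [0.133, 0.991, -0.002], [0.001, -0.002, -1.0]]
force: [-1.5, -0.0, -1.1]
grip_width: 0.0849
finger_force: 0.0
```

```bash
cat >>h.py <<'E'
def go(target,yaw=None):
    from rig import get_obs
    o=get_obs();R=np.array(o["eef_rot"]);p=np.array(o["eef_pos"])
    print("t",round(o["t"],2),"tcp",np.round(p,4),"yaw_y",round(float(np.arctan2(R[1,1],R[0,1])),3),"tilt",np.round(R[:2,2],3),"F",np.round(o["force"],2),"w",round(o["grip_width"],4),"ff",round(o["finger_force"],1))
    print("tool shift mm",np.round(R.T@(np.array(target)-p)*1000,1))
E
python3 - <<'E'
from h import *
go([.5423,.307,.206])
t=np.load("top0.npy")[:,:,::-1];s=np.load("side0.npy")[:,:,::-1]
K=lambda x,y:raw((x-400,y),5,(240,200));J=lambda x,y:raw((x,y),5,(230,210));b=.041
q=fit([("s",(b,-b,0),J(291,184)),("s",(-b,-b,0),J(175,222)),("s",(-b,b,0),J(115,150)),
 ("t",(b,b,0),K(494,76)),("t",(b,-b,0),K(641,75)),("t",(-b,-b,0),K(642,219)),("t",(-b,b,0),K(495,220))],[.5,0,.048],False)
th=np.linspace(0,2*np.pi,60);ci=lambda r,z:np.c_[q[0]+r*np.cos(th),q[1]+r*np.sin(th),0*th+z]
sq=lambda r,z:np.array([[q[0]+a*r,q[1]+c*r,z] for a,c in((1,1),(1,-1),(-1,-1),(-1,1),(1,1))])
out=[]
for v,im,o in(("s",s,(230,210)),("t",t,(240,200))):
    c=cv2.resize(im[o[1]:o[1]+60,o[0]:o[0]+80],None,fx=5,fy=5,interpolation=cv2.INTER_CUBIC)
    for W,col in((ci(.031,.108),(0,0,255)),(ci(.028,.013),(0,255,0)),(sq(.041,.048),(255,0,0)),(sq(.05,0),(0,255,255))):
        cv2.polylines(c,[np.int32((proj(v,W)-o+.5)*5)],False,col,1)
    out.append(c)
cv2.imwrite("pics/ov.png",np.hstack(out))
E
```

```text
t 1.6 tcp [0.5123 0.3242 0.3107] yaw_y 1.437 tilt [-0.001 -0.002] F [-1.51 -0.04 -1.06] w 0.0849 ff 0.0
tool shift mm [-32.1 -12.8 104.7]
[ 0.4862 -0.0265  0.0472] res px [[0.3, -0.1], [-1.0, 0.6], [-0.3, -0.4], [0.4, -0.0], [-0.4, -0.2], [-0.1, -0.3], [0.4, -0.1]]
```

View pics/ov.png

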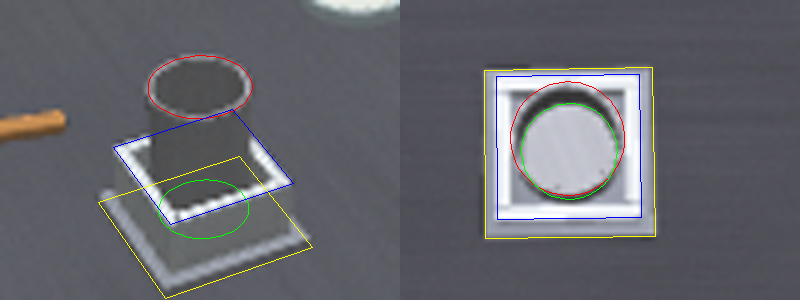

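Overlay: the holder outline and jar rim match the fit to within about 2 mm (jar near x 0.485, y -0.027). Moving over the handle.

Call:
carry_out([
  [[-32,-13,0],[0,0,0],85],
  [[0,0,0],[0,0,0],85],
  [[0,0,30],[0,0,0],85],
  [[0,0,30],[0,0,0],85],
  [[0,0,0],[0,0,0],85],
])

```text
t: 2.1
eef_pos: [0.5361, 0.3086, 0.2475]
eef_rot: [[-0.991, 0.131, -0.01], [0.131, 0.991, -0.003], [0.009, -0.005, -1.0]]
force: [0.5, 0.2, 0.2]
grip_width: 0.0851
finger_force: 0.0
```

```bash
python3 - <<'E'
from h import *
from rig import camera
go([.5423,.307,.206])
a=[cv2.resize(camera(n)["color"][y:y+100,x:x+66,::-1],None,fx=6,fy=6,interpolation=cv2.INTER_CUBIC) for n,x,y in(("side",210,110),("top",100,165))]
cv2.imwrite("pics/g.png",np.hstack(a))
E
```

```text
t 2.1 tcp [0.5361 0.3086 0.2475] yaw_y 1.44 tilt [-0.01  -0.003] F [0.53 0.18 0.16] w 0.0851 ff 0.0
tool shift mm [-6.7 -0.6 41.4]
```

View pics/g.png

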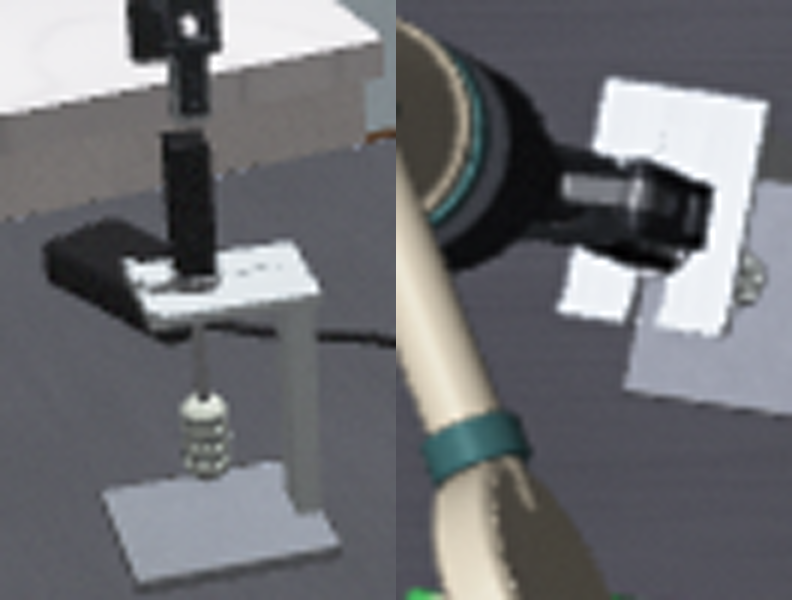

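The near finger is in line with the handle (side crop 188,100), the brush is untouched. Descend and close.

Call:
carry_out([
  [[-7,0,0],[0,0,0],85],
  [[0,0,21],[0,0,0],85],
  [[0,0,20],[0,0,0],85],
  [[0,0,0],[0,0,0],85],
  [[0,0,0],[0,0,0],85],
])

```text
t: 2.7
eef_pos: [0.548, 0.3085, 0.2125]
eef_rot: [[-0.991, 0.131, 0.002], [0.131, 0.991, 0.001], [-0.002, 0.001, -1.0]]
force: [0.2, 0.1, 0.3]
grip_width: 0.0845
finger_force: 0.0
```

```bash
python3 - <<'E'
from h import *
go([.5423,.307,.206])
E
```

```text
t 2.7 tcp [0.548  0.3085 0.2125] yaw_y 1.44 tilt [0.002 0.001] F [0.17 0.14 0.29] w 0.0845 ff 0.0
tool shift mm [ 5.4 -2.3  6.4]
```

Call:
carry_out([
  [[5.5,-2,6],[0,0,0],85],
  [[0,0,0],[0,0,0],85],
  [[0,0,0],[0,0,0],10],
  [[0,0,0],[0,0,0],10],
  [[0,0,0],[0,0,0],10],
])

```text
t: 3.2
eef_pos: [0.5415, 0.3069, 0.2053]
eef_rot: [[-0.991, 0.13, 0.001], [0.13, 0.991, 0.0], [-0.001, 0.0, -1.0]]
force: [0.3, 0.2, -0.2]
grip_width: 0.0439
finger_force: 0.0
```

Call:
carry_out([
  [[0,0,0],[0,0,0],10],
  [[0,0,0],[0,0,0],10],
  [[0,0,0],[0,0,0],10],
  [[0,0,0],[0,0,0],10],
  [[0,0,0],[0,0,0],10],
])

```text
t: 3.7
eef_pos: [0.5415, 0.3066, 0.2053]
eef_rot: [[-0.991, 0.131, 0.001], [0.131, 0.991, -0.0], [-0.001, -0.0, -1.0]]
force: [0.2, -1.1, 2.0]
grip_width: 0.0229
finger_force: 59.2
```

```bash
python3 - <<'E'
from h import *
go([.5423,.307,.206])
E
```

```text
t 3.7 tcp [0.5415 0.3066 0.2053] yaw_y 1.44 tilt [ 0.001 -0.   ] F [ 0.25 -1.06  2.04] w 0.0229 ff 59.2
tool shift mm [-0.7  0.5 -0.7]
```

Call:
carry_out([
  [[0,0,-8],[0,0,0],10],
  [[0,0,-7],[0,0,0],10],
  [[0,0,0],[0,0,0],10],
  [[0,0,0],[0,0,0],10],
  [[0,0,0],[0,0,0],10],
])

```text
t: 4.2
eef_pos: [0.541, 0.3069, 0.2197]
eef_rot: [[-0.991, 0.13, -0.001], [0.13, 0.991, -0.0], [0.001, -0.0, -1.0]]
force: [0.4, -0.5, -2.0]
grip_width: 0.0232
finger_force: 58.9
```

Call:
carry_out([
  [[20,0.6,0],[0,0,0],10],
  [[20,0.6,0],[0,0,0],10],
  [[20,0.6,0],[0,0,0],10],
  [[15,0.4,0],[0,0,0],10],
  [[0,0,0],[0,0,0],10],
])

```text
t: 4.7
eef_pos: [0.4652, 0.319, 0.2201]
eef_rot: [[-0.992, 0.129, -0.001], [0.129, 0.992, 0.0], [0.001, -0.0, -1.0]]
force: [0.4, -0.9, -1.2]
grip_width: 0.0233
finger_force: 58.9
```

Call:
carry_out([
  [[0,0,-35],[0,0,0],10],
  [[0,0,-35],[0,0,0],10],
  [[0,0,-30],[0,0,0],10],
  [[-5,-25,0],[0,0,0],10],
  [[-8,-35,0],[0,0,0],10],
])

```text
t: 5.2
eef_pos: [0.474, 0.2583, 0.3211]
eef_rot: [[-0.992, 0.128, 0.004], [0.128, 0.992, 0.002], [-0.003, 0.002, -1.0]]
force: [0.8, -0.8, -1.9]
grip_width: 0.0233
finger_force: 59.5
```

Call:
carry_out([
  [[-9,-45,0],[0,0,0],10],
  [[-9,-45,0],[0,0,0],10],
  [[-9,-45,0],[0,0,0],10],
  [[-9,-45,0],[0,0,0],10],
  [[-9,-45,0],[0,0,0],10],
])

```text
t: 5.7
eef_pos: [0.4884, 0.0263, 0.3202]
eef_rot: [[-0.991, 0.131, 0.002], [0.131, 0.991, -0.001], [-0.002, -0.0, -1.0]]
force: [1.7, 0.3, -1.4]
grip_width: 0.0229
finger_force: 59.5
```

Call:
carry_out([
  [[-6,-35,0],[0,0,0],10],
  [[0,-15,0],[0,0,0],10],
  [[0,0,0],[0,0,0],10],
  [[0,0,0],[0,0,0],10],
  [[0,0,0],[0,0,0],10],
])

```text
t: 6.2
eef_pos: [0.4873, -0.0209, 0.32]
eef_rot: [[-0.992, 0.13, 0.0], [0.13, 0.992, 0.001], [-0.0, 0.001, -1.0]]
force: [-0.6, -0.5, -1.5]
grip_width: 0.0231
finger_force: 59.6
```

```bash
python3 - <<'E'
from h import *
from rig import camera
go([.485,-.027,.32])
a=[cv2.resize(camera(n)["color"][y:y+120,x:x+80,::-1],None,fx=5,fy=5,interpolation=cv2.INTER_CUBIC) for n,x,y in(("side",230,150),("top",235,160))]
cv2.imwrite("pics/j1.png",np.hstack(a))
E
```

```text
t 6.2 tcp [ 0.4873 -0.0209  0.32  ] yaw_y 1.441 tilt [0.    0.001] F [-0.64 -0.54 -1.47] w 0.0231 ff 59.6
tool shift mm [ 1.5 -6.3  0. ]
```

View pics/j1.png

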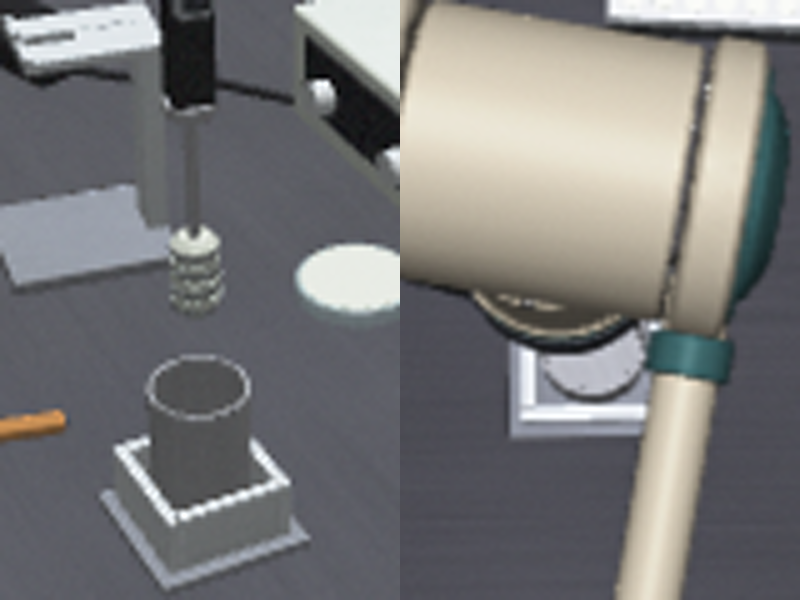

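Brush hangs straight (side crop head end at (196,310)), above the jar whose rim is at (198,385). Centring, then descending into the jar.

Call:
carry_out([
  [[1.5,-6,0],[0,0,0],10],
  [[0,0,0],[0,0,0],10],
  [[0,0,35],[0,0,0],10],
  [[0,0,30],[0,0,0],10],
  [[0,0,0],[0,0,0],10],
])

```text
t: 6.8
eef_pos: [0.4815, -0.0266, 0.2512]
eef_rot: [[-0.991, 0.13, -0.009], [0.13, 0.991, 0.002], [0.009, 0.001, -1.0]]
force: [0.1, 0.1, -2.0]
grip_width: 0.0227
finger_force: 59.6
```

Call:
carry_out([
  [[0,0,30],[0,0,0],10],
  [[0,0,20],[0,0,0],10],
  [[0,0,14],[0,0,0],10],
  [[0,0,0],[0,0,0],10],
  [[0,0,0],[0,0,0],10],
])

```text
t: 7.3
eef_pos: [0.4858, -0.0276, 0.1924]
eef_rot: [[-0.991, 0.13, 0.002], [0.13, 0.991, -0.0], [-0.002, -0.0, -1.0]]
force: [0.3, -0.6, -1.5]
grip_width: 0.0232
finger_force: 59.6
```

```bash
python3 - <<'E'
from h import *
go([.485,-.027,.185])
J=np.array([196,308])/5+[230,150]
for d in(.115,.12,.125,.13,.135):print(d,np.round(proj("s",[.4873,-.0209,.32-.0303-d])-J,1),end=' ')
E
```

```text
t 7.3 tcp [ 0.4858 -0.0276  0.1924] yaw_y 1.44 tilt [ 0.002 -0.   ] F [ 0.26 -0.55 -1.54] w 0.0232 ff 59.6
tool shift mm [0.8 0.5 7.4]
0.115 [[-0.7 -4.4]] 0.12 [[-0.7 -2.9]] 0.125 [[-0.6 -1.5]] 0.13 [[-0.6 -0.1]] 0.135 [[-0.6  1.3]]
```

Call:
carry_out([
  [[0,0,4],[0,0,0],10],
  [[0,0,1],[0,0,0],10],
  [[0,0,1],[0,0,0],10],
  [[0,0,0],[0,0,0],10],
  [[0,0,0],[0,0,0],10],
])

```text
t: 7.8
eef_pos: [0.4848, -0.0274, 0.1852]
eef_rot: [[-0.991, 0.13, 0.0], [0.13, 0.991, 0.0], [-0.0, 0.0, -1.0]]
force: [0.1, 1.0, -1.7]
grip_width: 0.0231
finger_force: 59.6
```

Call:
carry_out([
  [[0,0,4],[0,0,0],10],
  [[0,0,3],[0,0,0],10],
  [[0,0,2],[0,0,0],10],
  [[0,0,0],[0,0,0],10],
  [[0,0,0],[0,0,0],10],
])

```text
t: 8.3
eef_pos: [0.4847, -0.0274, 0.1759]
eef_rot: [[-0.991, 0.13, -0.0], [0.13, 0.991, 0.0], [0.0, 0.0, -1.0]]
force: [0.7, 1.1, -1.6]
grip_width: 0.0229
finger_force: 59.6
```

Call:
carry_out([
  [[0,0,1],[0,0,0],10],
  [[0,0,1],[0,0,0],10],
  [[0,0,1],[0,0,0],10],
  [[0,0,0],[0,0,0],10],
  [[0,0,0],[0,0,0],10],
])

```text
t: 8.8
eef_pos: [0.4849, -0.0275, 0.1733]
eef_rot: [[-0.991, 0.13, 0.001], [0.13, 0.991, -0.0], [-0.001, -0.0, -1.0]]
force: [-0.1, -0.2, 1.0]
grip_width: 0.0232
finger_force: 59.8
```

Call:
carry_out([
  [[0,0,1],[0,0,0],10],
  [[0,0,1],[0,0,0],10],
  [[0,0,0],[0,0,0],10],
  [[0,0,0],[0,0,0],10],
  [[0,0,0],[0,0,0],10],
])

```text
t: 9.3
eef_pos: [0.4851, -0.0275, 0.1716]
eef_rot: [[-0.991, 0.13, 0.001], [0.13, 0.991, -0.0], [-0.001, -0.0, -1.0]]
force: [-1.3, -0.1, 5.9]
grip_width: 0.0232
finger_force: 60.4
```

Call:
carry_out([
  [[0,0,-4],[0,0,0],10],
  [[0,0,-4],[0,0,0],10],
  [[0.7,5,0],[0,0,0],10],
  [[0.7,5,0],[0,0,0],10],
  [[0,0,0],[0,0,0],10],
])

```text
t: 9.8
eef_pos: [0.4842, -0.0164, 0.1786]
eef_rot: [[-0.992, 0.13, -0.001], [0.13, 0.992, 0.001], [0.001, 0.001, -1.0]]
force: [0.4, 0.1, -2.4]
grip_width: 0.0227
finger_force: 59.6
```

Call:
carry_out([
  [[0,1,0],[0,0,0],10],
  [[0,1,0],[0,0,0],10],
  [[0,1,0],[0,0,0],10],
  [[0,0,0],[0,0,0],10],
  [[0,0,0],[0,0,0],10],
])

```text
t: 10.3
eef_pos: [0.485, -0.0144, 0.179]
eef_rot: [[-0.991, 0.13, 0.0], [0.13, 0.991, 0.0], [-0.0, 0.0, -1.0]]
force: [0.9, -0.5, -1.8]
grip_width: 0.0233
finger_force: 59.6
```

```bash
python3 - <<'E'
from h import *
go([.485,-.013,.18])
E
```

```text
t 10.3 tcp [ 0.485  -0.0144  0.179 ] yaw_y 1.44 tilt [0. 0.] F [ 0.85 -0.49 -1.84] w 0.0233 ff 59.6
tool shift mm [ 0.2  1.4 -1. ]
```

Call:
carry_out([
  [[0,1,0],[0,0,0],10],
  [[0,1,0],[0,0,0],10],
  [[0,0,0],[0,0,0],10],
  [[0,0,0],[0,0,0],10],
  [[0,0,0],[0,0,0],10],
])

```text
t: 10.8
eef_pos: [0.4853, -0.0127, 0.179]
eef_rot: [[-0.991, 0.13, 0.0], [0.13, 0.991, -0.001], [-0.0, -0.001, -1.0]]
force: [-0.3, -1.4, -0.8]
grip_width: 0.0227
finger_force: 59.6
```

Call:
carry_out([
  [[0,1,0],[0,0,0],10],
  [[0,0,0],[0,0,0],10],
  [[0,0,0],[0,0,0],10],
  [[0,0,0],[0,0,0],10],
  [[0,0,0],[0,0,0],10],
])

```text
t: 11.3
eef_pos: [0.4854, -0.0116, 0.179]
eef_rot: [[-0.991, 0.13, 0.0], [0.13, 0.991, -0.0], [-0.0, -0.0, -1.0]]
force: [-0.6, -2.4, -1.1]
grip_width: 0.023
finger_force: 59.7
```

Call:
carry_out([
  [[0,1,0],[0,0,0],10],
  [[0,0,0],[0,0,0],10],
  [[0,0,-10],[0,0,0],10],
  [[0,0,0],[0,0,0],10],
  [[0,0,0],[0,0,0],10],
])

```text
t: 11.8
eef_pos: [0.4861, -0.0102, 0.1897]
eef_rot: [[-0.991, 0.13, 0.002], [0.13, 0.991, 0.0], [-0.002, 0.001, -1.0]]
force: [0.2, -2.5, -0.3]
grip_width: 0.0232
finger_force: 59.8
```

```bash
python3 - <<'E'
from h import *
go([.485,-.009,.216])
E
```

```text
t 11.8 tcp [ 0.4861 -0.0102  0.1897] yaw_y 1.44 tilt [0.002 0.   ] F [ 0.24 -2.53 -0.26] w 0.0232 ff 59.8
tool shift mm [  1.2   1.1 -26.3]
```

Call:
carry_out([
  [[0,0.5,-9],[0,0,0],10],
  [[0,0,-9],[0,0,0],10],
  [[0,0,-7],[0,0,0],10],
  [[0,0,0],[0,0,0],10],
  [[0,0,0],[0,0,0],10],
])

```text
t: 12.3
eef_pos: [0.486, -0.0098, 0.2145]
eef_rot: [[-0.991, 0.13, 0.002], [0.13, 0.991, 0.0], [-0.001, 0.0, -1.0]]
force: [-0.5, -1.9, -0.3]
grip_width: 0.023
finger_force: 59.8
```

Call:
carry_out([
  [[0,0,0],[0,0,0],10],
  [[0,0,0],[0,0,0],10],
  [[0,0,0],[0,0,0],10],
  [[0,0,0],[0,0,0],10],
  [[0,0,0],[0,0,0],10],
])

```text
t: 12.8
eef_pos: [0.4857, -0.0098, 0.2139]
eef_rot: [[-0.991, 0.13, 0.0], [0.13, 0.991, 0.0], [-0.0, 0.0, -1.0]]
force: [0.8, -1.1, -1.3]
grip_width: 0.023
finger_force: 59.8
```

Call:
carry_out([
  [[0,1,0],[0,0,0],10],
  [[0,1,0],[0,0,0],10],
  [[0,0,0],[0,0,0],10],
  [[0,0,0],[0,0,0],10],
  [[0,0,0],[0,0,0],10],
])

```text
t: 13.3
eef_pos: [0.4858, -0.0083, 0.214]
eef_rot: [[-0.991, 0.13, -0.0], [0.13, 0.991, -0.001], [-0.0, -0.001, -1.0]]
force: [0.1, -3.5, -0.8]
grip_width: 0.023
finger_force: 59.8
```

```bash
cat >>h.py <<'E'
def favg(n=6):
    from rig import get_obs,camera
    f=[]
    for _ in range(n): camera("side");f.append(get_obs()["force"])
    print("Favg",np.mean(f,0).round(2),"sd",np.std(f,0).round(2))
E
python3 - <<'E'
from h import *
favg();go([.485,-.0275,.172])
E
```

```text
Favg [-0.35 -3.75 -0.79] sd [0.18 0.86 0.49]
t 13.6 tcp [ 0.4858 -0.0082  0.214 ] yaw_y 1.44 tilt [-0. -0.] F [-0.21 -5.02 -0.65] w 0.0232 ff 59.9
tool shift mm [ -1.7 -19.3  42. ]
```

Call:
carry_out([
  [[-0.8,-9,0],[0,0,0],10],
  [[-0.8,-9,0],[0,0,0],10],
  [[0,0,15],[0,0,0],10],
  [[0,0,15],[0,0,0],10],
  [[0,0,0],[0,0,0],10],
])

```text
t: 14.1
eef_pos: [0.4831, -0.0253, 0.182]
eef_rot: [[-0.991, 0.132, -0.005], [0.132, 0.991, 0.003], [0.005, 0.002, -1.0]]
force: [0.7, -0.1, -1.1]
grip_width: 0.023
finger_force: 59.5
```

Call:
carry_out([
  [[0,0,7],[0,0,0],10],
  [[0,0,2],[0,0,0],10],
  [[0,0,2],[0,0,0],10],
  [[0,0,1.5],[0,0,0],10],
  [[0,0,0],[0,0,0],10],
])

```text
t: 14.6
eef_pos: [0.4856, -0.0259, 0.1723]
eef_rot: [[-0.991, 0.13, 0.001], [0.13, 0.991, -0.0], [-0.001, 0.0, -1.0]]
force: [-1.0, -0.1, 2.9]
grip_width: 0.0233
finger_force: 60.3
```

```bash
python3 - <<'E'
from h import *
favg(4);go([.485,-.026,.1716])
E
```

```text
Favg [-0.42  0.28  3.01] sd [0.21 0.45 0.65]
t 14.8 tcp [ 0.4855 -0.0259  0.1721] yaw_y 1.44 tilt [ 0.001 -0.   ] F [-0.27  1.    3.91] w 0.0232 ff 60.4
tool shift mm [ 0.5 -0.1  0.5]
```

Call:
carry_out([
  [[0,0,-7],[0,0,0],10],
  [[-0.9,-6,0],[0,0,0],10],
  [[-0.9,-6,0],[0,0,0],10],
  [[0,-1,0],[0,0,0],10],
  [[0,-1,0],[0,0,0],10],
])

```text
t: 15.3
eef_pos: [0.485, -0.0395, 0.1782]
eef_rot: [[-0.991, 0.131, -0.0], [0.131, 0.991, 0.002], [0.0, 0.002, -1.0]]
force: [-0.4, 2.4, -1.6]
grip_width: 0.0231
finger_force: 59.7
```

Call:
carry_out([
  [[0,-1,0],[0,0,0],10],
  [[0,-1,0],[0,0,0],10],
  [[0,0,0],[0,0,0],10],
  [[0,0,0],[0,0,0],10],
  [[0,0,0],[0,0,0],10],
])

```text
t: 15.8
eef_pos: [0.4846, -0.042, 0.1783]
eef_rot: [[-0.991, 0.13, -0.0], [0.13, 0.991, 0.0], [0.0, 0.0, -1.0]]
force: [-0.6, 1.7, -1.9]
grip_width: 0.0233
finger_force: 59.5
```

```bash
python3 - <<'E'
from h import *
favg(3);go([.485,-.0435,.214])
E
```

```text
Favg [ 0.62  1.22 -2.24] sd [0.41 0.4  0.6 ]
t 15.95 tcp [ 0.4846 -0.0421  0.1783] yaw_y 1.44 tilt [-0. -0.] F [ 0.8   1.7  -3.07] w 0.023 ff 59.5
tool shift mm [ -0.6  -1.3 -35.7]
```

Call:
carry_out([
  [[0,-1.5,0],[0,0,0],10],
  [[0,0,-9],[0,0,0],10],
  [[0,0,-9],[0,0,0],10],
  [[0,0,-9],[0,0,0],10],
  [[0,-1,-9],[0,0,0],10],
])

```text
t: 16.45
eef_pos: [0.4847, -0.0443, 0.2156]
eef_rot: [[-0.991, 0.13, 0.001], [0.13, 0.991, 0.0], [-0.001, 0.001, -1.0]]
force: [-0.6, 2.7, -3.0]
grip_width: 0.0228
finger_force: 59.4
```

Call:
carry_out([
  [[0,-1,0],[0,0,0],10],
  [[0,0,0],[0,0,0],10],
  [[0,0,0],[0,0,0],10],
  [[0,0,0],[0,0,0],10],
  [[0,0,0],[0,0,0],10],
])

```text
t: 16.95
eef_pos: [0.4847, -0.0451, 0.2146]
eef_rot: [[-0.991, 0.13, 0.001], [0.13, 0.991, 0.001], [-0.001, 0.001, -1.0]]
force: [0.4, 5.3, 1.8]
grip_width: 0.0229
finger_force: 60.1
```

```bash
python3 - <<'E'
from h import *
favg(4);go([.485,-.0265,.214])
E
```

```text
Favg [0.07 4.93 1.42] sd [0.36 0.31 0.41]
t 17.15 tcp [ 0.4846 -0.0451  0.2145] yaw_y 1.44 tilt [0.001 0.001] F [0.11 5.2  1.21] w 0.0233 ff 60.0
tool shift mm [ 2.1 18.5  0.5]
```

Call:
carry_out([
  [[1,9,0],[0,0,0],10],
  [[1,9,0],[0,0,0],10],
  [[0,0,-25],[0,0,0],10],
  [[0,0,-40],[0,0,0],10],
  [[0,0,-41],[0,0,0],10],
])

```text
t: 17.65
eef_pos: [0.484, -0.0282, 0.3208]
eef_rot: [[-0.991, 0.13, -0.003], [0.13, 0.991, -0.003], [0.002, -0.003, -1.0]]
force: [1.8, -0.7, -1.4]
grip_width: 0.0233
finger_force: 59.7
```

Call:
carry_out([
  [[0,0,0],[0,0,0],10],
  [[5,25,0],[0,0,0],10],
  [[8,40,0],[0,0,0],10],
  [[9,45,0],[0,0,0],10],
  [[9,45,0],[0,0,0],10],
])

```text
t: 18.15
eef_pos: [0.4738, 0.1307, 0.3195]
eef_rot: [[-0.991, 0.132, -0.0], [0.132, 0.991, -0.003], [-0.0, -0.003, -1.0]]
force: [0.9, -0.6, -1.6]
grip_width: 0.0233
finger_force: 59.9
```

Call:
carry_out([
  [[9,45,0],[0,0,0],10],
  [[9,45,0],[0,0,0],10],
  [[9,45,0],[0,0,0],10],
  [[7,35,0],[0,0,0],10],
  [[0,10,0],[0,0,0],10],
])

```text
t: 18.65
eef_pos: [0.4631, 0.3162, 0.3189]
eef_rot: [[-0.992, 0.126, -0.001], [0.126, 0.992, -0.001], [0.001, -0.001, -1.0]]
force: [-0.1, -0.4, -0.7]
grip_width: 0.0232
finger_force: 59.9
```

Call:
carry_out([
  [[0,0,0],[0,0,0],10],
  [[0,0,0],[0,0,0],10],
  [[0,0,0],[0,0,0],10],
  [[0,0,0],[0,0,0],10],
  [[0,0,0],[0,0,0],10],
])

```text
t: 19.15
eef_pos: [0.4643, 0.3121, 0.3208]
eef_rot: [[-0.991, 0.132, 0.001], [0.132, 0.991, -0.0], [-0.001, 0.0, -1.0]]
force: [-0.8, 0.3, -1.6]
grip_width: 0.023
finger_force: 60.0
```

```bash
python3 - <<'E'
from h import *
go([.4652,.319,.2199])
E
```

```text
t 19.15 tcp [0.4643 0.3121 0.3208] yaw_y 1.438 tilt [ 0.001 -0.   ] F [-0.77  0.32 -1.6 ] w 0.023 ff 60.0
tool shift mm [  0.    7.  100.9]
```

Call:
carry_out([
  [[0,7,0],[0,0,0],10],
  [[0,0,35],[0,0,0],10],
  [[0,0,35],[0,0,0],10],
  [[0,0,30],[0,0,0],10],
  [[0,0,0],[0,0,0],10],
])

```text
t: 19.65
eef_pos: [0.462, 0.3188, 0.2162]
eef_rot: [[-0.991, 0.131, -0.009], [0.131, 0.991, -0.004], [0.008, -0.005, -1.0]]
force: [-0.4, -0.2, -1.2]
grip_width: 0.0229
finger_force: 59.9
```

Call:
carry_out([
  [[0,0,0],[0,0,0],10],
  [[0,0,0],[0,0,0],10],
  [[0,0,0],[0,0,0],10],
  [[0,0,0],[0,0,0],10],
  [[0,0,0],[0,0,0],10],
])

```text
t: 20.15
eef_pos: [0.4652, 0.3203, 0.2214]
eef_rot: [[-0.991, 0.13, 0.001], [0.13, 0.991, 0.001], [-0.001, 0.001, -1.0]]
force: [-0.2, 0.1, -1.4]
grip_width: 0.0231
finger_force: 60.0
```

```bash
python3 - <<'E'
from h import *
go([.4652,.319,.2199])
E
```

```text
t 20.15 tcp [0.4652 0.3203 0.2214] yaw_y 1.44 tilt [0.001 0.001] F [-0.18  0.12 -1.42] w 0.0231 ff 60.0
tool shift mm [-0.1 -1.3  1.5]
```

Call:
carry_out([
  [[0,-1.3,0],[0,0,0],10],
  [[-20,-0.6,0],[0,0,0],10],
  [[-20,-0.6,0],[0,0,0],10],
  [[-20,-0.6,0],[0,0,0],10],
  [[-16,-0.5,0],[0,0,0],10],
])

```text
t: 20.65
eef_pos: [0.5409, 0.3063, 0.2205]
eef_rot: [[-0.991, 0.131, 0.0], [0.131, 0.991, -0.0], [-0.0, 0.0, -1.0]]
force: [-0.8, -0.1, -1.2]
grip_width: 0.0233
finger_force: 59.9
```

Call:
carry_out([
  [[0,0,0],[0,0,0],10],
  [[0,0,0],[0,0,0],10],
  [[0,0,7],[0,0,0],10],
  [[0,0,0],[0,0,0],10],
  [[0,0,0],[0,0,0],10],
])

```text
t: 21.15
eef_pos: [0.5388, 0.3068, 0.2133]
eef_rot: [[-0.992, 0.13, -0.001], [0.13, 0.992, -0.0], [0.001, -0.0, -1.0]]
force: [-1.0, -0.1, -1.7]
grip_width: 0.023
finger_force: 59.8
```

```bash
python3 - <<'E'
from h import *
go([.5415,.3066,.2053])
E
```

```text
t 21.15 tcp [0.5388 0.3068 0.2133] yaw_y 1.441 tilt [-0.001 -0.   ] F [-0.98 -0.06 -1.74] w 0.023 ff 59.8
tool shift mm [-2.7  0.2  8. ]
```

Call:
carry_out([
  [[-2.5,0,3],[0,0,0],10],
  [[0,0,2.5],[0,0,0],10],
  [[0,0,2],[0,0,0],10],
  [[0,0,0],[0,0,0],10],
  [[0,0,0],[0,0,0],10],
])

```text
t: 21.65
eef_pos: [0.5422, 0.3063, 0.206]
eef_rot: [[-0.991, 0.13, -0.0], [0.13, 0.991, 0.0], [0.0, 0.0, -1.0]]
force: [-0.4, 0.1, -1.2]
grip_width: 0.0232
finger_force: 59.8
```

```bash
python3 - <<'E'
from h import *
favg(3);go([.5415,.3066,.2053])
E
```

```text
Favg [-0.32 -0.01 -1.79] sd [0.3  0.37 0.26]
t 21.8 tcp [0.5423 0.3064 0.2061] yaw_y 1.44 tilt [0. 0.] F [-0.42 -0.31 -1.46] w 0.0231 ff 59.8
tool shift mm [0.8 0.1 0.8]
```

Call:
carry_out([
  [[0,0,1],[0,0,0],10],
  [[0,0,0],[0,0,0],10],
  [[0,0,0],[0,0,0],10],
  [[0,0,0],[0,0,0],85],
  [[0,0,0],[0,0,0],85],
])

```text
t: 22.3
eef_pos: [0.5423, 0.3064, 0.2052]
eef_rot: [[-0.991, 0.13, 0.0], [0.13, 0.991, 0.0], [-0.0, 0.0, -1.0]]
force: [-0.3, 0.6, -0.2]
grip_width: 0.0509
finger_force: 0.0
```

Call:
carry_out([
  [[0,0,0],[0,0,0],85],
  [[0,0,0],[0,0,0],85],
  [[0,0,0],[0,0,0],85],
  [[0,0,0],[0,0,0],85],
  [[0,0,0],[0,0,0],85],
])

```text
t: 22.8
eef_pos: [0.5422, 0.3063, 0.205]
eef_rot: [[-0.991, 0.13, -0.0], [0.13, 0.991, 0.0], [0.0, 0.0, -1.0]]
force: [0.2, -0.7, -0.4]
grip_width: 0.0849
finger_force: 0.0
```

Call:
carry_out([
  [[0,0,-20],[0,0,0],85],
  [[0,0,-35],[0,0,0],85],
  [[0,0,-40],[0,0,0],85],
  [[0,0,-10],[0,0,0],85],
  [[0,-5,0],[0,0,0],85],
])

```text
t: 23.3
eef_pos: [0.5425, 0.3021, 0.3121]
eef_rot: [[-0.992, 0.13, 0.004], [0.13, 0.992, 0.002], [-0.004, 0.003, -1.0]]
force: [0.3, 0.3, -0.2]
grip_width: 0.085
finger_force: 0.0
```

Call:
carry_out([
  [[2,-40,0],[0,0,0],85],
  [[2,-45,0],[0,0,0],85],
  [[2,-45,0],[0,0,0],85],
  [[2,-45,0],[0,0,0],85],
  [[2,-45,0],[0,0,0],85],
])

```text
t: 23.8
eef_pos: [0.5011, 0.0827, 0.3078]
eef_rot: [[-0.991, 0.13, -0.004], [0.13, 0.992, -0.0], [0.004, -0.001, -1.0]]
force: [0.8, 0.1, 1.0]
grip_width: 0.0851
finger_force: 0.0
```

Call:
carry_out([
  [[2,-45,0],[0,0,0],85],
  [[2,-40,0],[0,0,0],85],
  [[0,-25,0],[0,0,0],85],
  [[0,0,0],[0,0,0.145],85],
  [[0,0,0],[0,0,0.145],85],
])

```text
t: 24.3
eef_pos: [0.4831, -0.0251, 0.3078]
eef_rot: [[-0.909, 0.416, -0.004], [0.416, 0.909, 0.001], [0.004, -0.001, -1.0]]
force: [-0.5, 0.1, -0.2]
grip_width: 0.085
finger_force: 0.0
```

Call:
carry_out([
  [[0,0,0],[0,0,0.145],85],
  [[0,0,0],[0,0,0.145],85],
  [[0,0,0],[0,0,0.145],85],
  [[0,0,0],[0,0,0.145],85],
  [[0,0,0],[0,0,0.145],85],
])

```text
t: 24.8
eef_pos: [0.4832, -0.0241, 0.3078]
eef_rot: [[-0.407, 0.914, -0.004], [0.914, 0.407, 0.001], [0.002, -0.003, -1.0]]
force: [0.2, 0.2, -0.4]
grip_width: 0.0851
finger_force: 0.0
```

Call:
carry_out([
  [[0,0,0],[0,0,0.145],85],
  [[0,0,0],[0,0,0.145],85],
  [[0,0,0],[0,0,0.145],85],
  [[0,0,0],[0,0,0],85],
  [[0,0,0],[0,0,0],85],
])

```text
t: 25.3
eef_pos: [0.4838, -0.024, 0.3086]
eef_rot: [[0.007, 1.0, -0.003], [1.0, -0.007, 0.001], [0.0, -0.003, -1.0]]
force: [0.4, 0.3, 0.1]
grip_width: 0.0848
finger_force: 0.0
```

```bash
python3 - <<'E'
from h import *
from rig import camera
go([.485,-.0265,.065])
a=[cv2.resize(camera(n)["color"][y:y+150,x:x+100,::-1],None,fx=4,fy=4,interpolation=cv2.INTER_CUBIC) for n,x,y in(("side",210,120),("top",115,150))]
cv2.imwrite("pics/k.png",np.hstack(a))
E
```

```text
t 25.3 tcp [ 0.4838 -0.024   0.3086] yaw_y -0.007 tilt [-0.003  0.001] F [0.41 0.28 0.12] w 0.0848 ff 0.0
tool shift mm [ -2.6   1.8 243.6]
```

View pics/k.png

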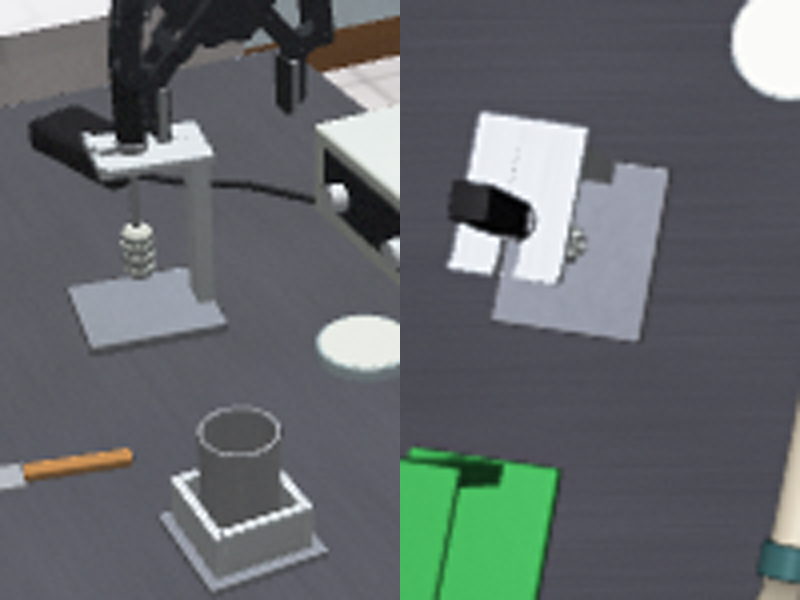

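The brush is back on its shelf, upright (top crop handle (490,207), same as before); the jar still stands in its holder (side crop rim (238,432)). Now the jar.

Call:
carry_out([
  [[-2.6,1.8,0],[0,0,0],85],
  [[0,0,0],[0,0,0.067],85],
  [[0,0,40],[0,0,0],85],
  [[0,0,40],[0,0,0],85],
  [[0,0,40],[0,0,0],85],
])

```text
t: 25.9
eef_pos: [0.4868, -0.0268, 0.189]
eef_rot: [[0.076, 0.997, 0.002], [0.997, -0.076, -0.0], [-0.0, 0.002, -1.0]]
force: [0.6, 0.1, 0.3]
grip_width: 0.0851
finger_force: 0.0
```

Call:
carry_out([
  [[0,0,40],[0,0,0],85],
  [[0,0,20],[0,0,0],85],
  [[0,0,0],[0,0,0],85],
  [[0,0,0],[0,0,0],85],
  [[0,0,0],[0,0,0],85],
])

```text
t: 26.4
eef_pos: [0.488, -0.027, 0.1316]
eef_rot: [[0.077, 0.997, 0.003], [0.997, -0.077, -0.001], [-0.0, 0.004, -1.0]]
force: [0.9, 0.1, 0.3]
grip_width: 0.0849
finger_force: 0.0
```

```bash
python3 - <<'E'
from h import *
go([.485,-.0272,.064])
E
```

```text
t 26.4 tcp [ 0.488  -0.027   0.1316] yaw_y -0.077 tilt [ 0.003 -0.001] F [0.91 0.15 0.28] w 0.0849 ff 0.0
tool shift mm [-0.4 -3.2 67.6]
```

Call:
carry_out([
  [[-0.4,-3,20],[0,0,0],85],
  [[0,0,20],[0,0,0],85],
  [[0,0,18],[0,0,0],85],
  [[0,0,0],[0,0,0],85],
  [[0,0,0],[0,0,0],85],
])

```text
t: 26.9
eef_pos: [0.4845, -0.027, 0.0733]
eef_rot: [[0.077, 0.997, 0.002], [0.997, -0.077, -0.0], [-0.0, 0.002, -1.0]]
force: [-0.8, -0.1, 0.9]
grip_width: 0.085
finger_force: 0.0
```

```bash
python3 - <<'E'
from h import *
go([.485,-.0272,.066])
E
```

```text
t 26.9 tcp [ 0.4845 -0.027   0.0733] yaw_y -0.077 tilt [ 0.002 -0.   ] F [-0.8  -0.09  0.87] w 0.085 ff 0.0
tool shift mm [-0.2  0.5  7.3]
```

Call:
carry_out([
  [[0,0.5,7],[0,0,0],85],
  [[0,0,0],[0,0,0],85],
  [[0,0,0],[0,0,0],50],
  [[0,0,0],[0,0,0],50],
  [[0,0,0],[0,0,0],50],
])

```text
t: 27.4
eef_pos: [0.4849, -0.0269, 0.0665]
eef_rot: [[0.077, 0.997, 0.002], [0.997, -0.077, -0.0], [-0.0, 0.002, -1.0]]
force: [-0.8, 0.0, 9.0]
grip_width: 0.0576
finger_force: 61.9
```

Call:
carry_out([
  [[0,0,0],[0,0,0],50],
  [[0,0,0],[0,0,0],50],
  [[0,0,0],[0,0,0],50],
  [[0,0,0],[0,0,0],50],
  [[0,0,0],[0,0,0],50],
])

```text
t: 27.9
eef_pos: [0.4848, -0.0269, 0.0666]
eef_rot: [[0.077, 0.997, 0.002], [0.997, -0.077, -0.0], [-0.0, 0.002, -1.0]]
force: [-0.8, -0.0, 8.7]
grip_width: 0.0577
finger_force: 62.0
```

```bash
python3 - <<'E'
from h import *
favg(2);go([.485,-.0272,.066])
E
```

```text
Favg [-0.9   1.16  7.79] sd [0.16 0.16 0.55]
t 28.0 tcp [ 0.4848 -0.0269  0.0666] yaw_y -0.077 tilt [ 0.002 -0.   ] F [-0.74  1.32  8.34] w 0.0577 ff 62.0
tool shift mm [-0.3  0.2  0.6]
```

Call:
carry_out([
  [[0,0,-5],[0,0,0],50],
  [[0,0,-10],[0,0,0],50],
  [[0,0,-15],[0,0,0],50],
  [[0,0,-20],[0,0,0],50],
  [[0,0,-25],[0,0,0],50],
])

```text
t: 28.5
eef_pos: [0.4821, -0.0265, 0.1399]
eef_rot: [[0.077, 0.997, -0.004], [0.997, -0.077, 0.001], [0.0, -0.004, -1.0]]
force: [-0.0, -0.2, -4.1]
grip_width: 0.0575
finger_force: 65.9
```

Call:
carry_out([
  [[0,0,-25],[0,0,0],50],
  [[0,0,-25],[0,0,0],50],
  [[0,0,-10],[0,0,0],50],
  [[0,0,0],[0,0,0],50],
  [[0,0,0],[0,0,0],50],
])

```text
t: 29.0
eef_pos: [0.4828, -0.0266, 0.1989]
eef_rot: [[0.077, 0.997, -0.002], [0.997, -0.077, 0.001], [0.0, -0.002, -1.0]]
force: [-0.2, 0.1, -4.8]
grip_width: 0.0571
finger_force: 65.8
```

```bash
python3 - <<'E'
from h import *
favg(2);go([.5327,-.4125,.2])
E
```

```text
Favg [-0.75 -0.01 -4.41] sd [0.97 0.4  0.26]
t 29.1 tcp [ 0.4826 -0.0266  0.1984] yaw_y -0.077 tilt [-0.004  0.001] F [ 0.22  0.39 -4.66] w 0.0573 ff 65.8
tool shift mm [-380.9   79.7   -2.1]
```

Call:
carry_out([
  [[-20,4,0],[0,0,0],50],
  [[-35,7,0],[0,0,0],50],
  [[-40,8,0],[0,0,0],50],
  [[-40,9,0],[0,0,0],50],
  [[-40,9,0],[0,0,0],50],
])

```text
t: 29.6
eef_pos: [0.5067, -0.2052, 0.1985]
eef_rot: [[0.077, 0.997, -0.002], [0.997, -0.077, 0.002], [0.001, -0.002, -1.0]]
force: [0.4, -0.0, -2.7]
grip_width: 0.0575
finger_force: 65.9
```

Call:
carry_out([
  [[-40,9,0],[0,0,0],50],
  [[-40,8,0],[0,0,0],50],
  [[-40,8,0],[0,0,0],50],
  [[-40,8,0],[0,0,0],50],
  [[-25,5,0],[0,0,0],50],
])

```text
t: 30.1
eef_pos: [0.5304, -0.3947, 0.1976]
eef_rot: [[0.079, 0.997, -0.002], [0.997, -0.079, 0.0], [0.0, -0.002, -1.0]]
force: [0.8, -0.9, -3.8]
grip_width: 0.0576
finger_force: 66.2
```

Call:
carry_out([
  [[-15,3,0],[0,0,0],50],
  [[0,0,0],[0,0,0],50],
  [[0,0,0],[0,0,0],50],
  [[0,0,0],[0,0,0],50],
  [[0,0,0],[0,0,0],50],
])

```text
t: 30.6
eef_pos: [0.5329, -0.405, 0.2004]
eef_rot: [[0.075, 0.997, 0.0], [0.997, -0.075, 0.0], [0.0, 0.0, -1.0]]
force: [0.0, -0.5, -3.4]
grip_width: 0.0574
finger_force: 65.9
```

```bash
python3 - <<'E'
from h import *
from rig import camera
go([.5327,-.4125,.2])
a=[cv2.resize(camera(n)["color"][y:y+150,x:x+100,::-1],None,fx=4,fy=4,interpolation=cv2.INTER_CUBIC) for n,x,y in(("side",310,225),("top",350,150))]
cv2.imwrite("pics/l.png",np.hstack(a))
E
```

```text
t 30.6 tcp [ 0.5329 -0.405   0.2004] yaw_y -0.075 tilt [0. 0.] F [ 0.01 -0.52 -3.37] w 0.0574 ff 65.9
tool shift mm [-7.5  0.3  0.3]
```

View pics/l.png

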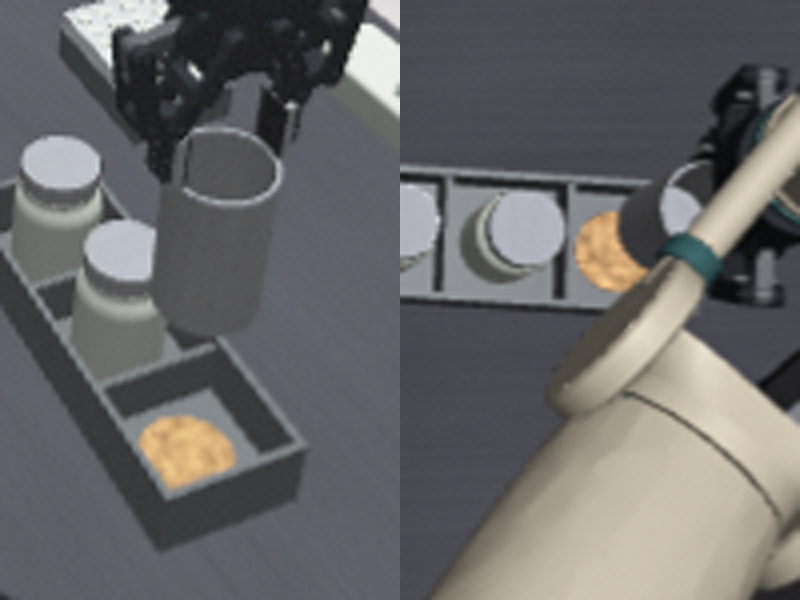

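```bash
python3 - <<'E'
from h import *
th=np.linspace(0,2*np.pi,90)
for dz in(0,-.01):
 for z in(.242+dz,.142+dz):
  W=np.c_[.533+.031*np.cos(th),-.405+.031*np.sin(th),0*th+z]
  for v,o in(("s",(310,225)),("t",(350,150))):
    p=(proj(v,W)-o+.5)*4+[0 if v=="s" else 400,0];print(z,v,"ctr",p.mean(0).round(),"x",p[:,0].min().round(),p[:,0].max().round(),"y",p[:,1].min().round(),p[:,1].max().round())
E
```

```text
0.242 s ctr [223. 162.] x 163.0 282.0 y 124.0 203.0
0.242 t ctr [709. 208.] x 658.0 759.0 y 159.0 259.0
0.142 s ctr [203. 294.] x 148.0 258.0 y 254.0 335.0
0.142 t ctr [660. 228.] x 614.0 707.0 y 183.0 275.0
0.23199999999999998 s ctr [221. 176.] x 162.0 279.0 y 137.0 217.0
0.23199999999999998 t ctr [704. 210.] x 653.0 754.0 y 161.0 261.0
0.13199999999999998 s ctr [201. 306.] x 146.0 256.0 y 266.0 347.0
0.13199999999999998 t ctr [656. 230.] x 610.0 702.0 y 185.0 277.0
```

Picture: jar hangs upright (side crop rim (230,163), bottom edge y≈333, matching prediction), with pad at (187,450), just short of it in y. Centre, then lower.

Call:
carry_out([
  [[-7.5,0,0],[0,0,0],50],
  [[0,0,15],[0,0,0],50],
  [[0,0,25],[0,0,0],50],
  [[0,0,20],[0,0,0],50],
  [[0,0,10],[0,0,0],50],
])

```text
t: 31.2
eef_pos: [0.5312, -0.4137, 0.1278]
eef_rot: [[0.077, 0.997, -0.003], [0.997, -0.077, 0.002], [0.002, -0.003, -1.0]]
force: [-0.1, 0.8, -4.6]
grip_width: 0.0572
finger_force: 65.8
```

Call:
carry_out([
  [[0,0,0],[0,0,0],50],
  [[0,0,0],[0,0,0],50],
  [[0,0,0],[0,0,0],50],
  [[0,0,0],[0,0,0],50],
  [[0,0,0],[0,0,0],50],
])

```text
t: 31.7
eef_pos: [0.5326, -0.4145, 0.1309]
eef_rot: [[0.077, 0.997, 0.001], [0.997, -0.077, -0.001], [-0.001, 0.001, -1.0]]
force: [-0.4, -0.2, -4.2]
grip_width: 0.0571
finger_force: 65.9
```

```bash
python3 - <<'E'
from h import *
go([.5327,-.4125,.0665])
E
```

```text
t 31.7 tcp [ 0.5326 -0.4145  0.1309] yaw_y -0.077 tilt [ 0.001 -0.001] F [-0.38 -0.24 -4.22] w 0.0571 ff 65.9
tool shift mm [ 2.1 -0.2 64.4]
```

Call:
carry_out([
  [[2,0,10],[0,0,0],50],
  [[0,0,20],[0,0,0],50],
  [[0,0,17],[0,0,0],50],
  [[0,0,10],[0,0,0],50],
  [[0,0,0],[0,0,0],50],
])

```text
t: 32.2
eef_pos: [0.5312, -0.4109, 0.0707]
eef_rot: [[0.077, 0.997, -0.003], [0.997, -0.077, 0.003], [0.003, -0.003, -1.0]]
force: [-0.3, 0.6, -3.5]
grip_width: 0.0575
finger_force: 65.8
```

Call:
carry_out([
  [[0,0,0],[0,0,0],50],
  [[0,0,2],[0,0,0],50],
  [[0,0,1],[0,0,0],50],
  [[0,0,0],[0,0,0],50],
  [[0,0,0],[0,0,0],50],
])

```text
t: 32.7
eef_pos: [0.5325, -0.4123, 0.0703]
eef_rot: [[0.077, 0.997, 0.0], [0.997, -0.077, -0.0], [-0.0, 0.0, -1.0]]
force: [0.3, -0.5, -3.5]
grip_width: 0.0575
finger_force: 65.9
```

```bash
python3 - <<'E'
from h import *
go([.5327,-.4125,.0665])
E
```

```text
t 32.7 tcp [ 0.5325 -0.4123  0.0703] yaw_y -0.077 tilt [ 0. -0.] F [ 0.29 -0.49 -3.47] w 0.0575 ff 65.9
tool shift mm [-0.2  0.2  3.8]
```

Call:
carry_out([
  [[0,0,1],[0,0,0],50],
  [[0,0,1],[0,0,0],50],
  [[0,0,1],[0,0,0],50],
  [[0,0,0],[0,0,0],50],
  [[0,0,0],[0,0,0],50],
])

```text
t: 33.2
eef_pos: [0.5324, -0.4121, 0.067]
eef_rot: [[0.077, 0.997, 0.0], [0.997, -0.077, 0.0], [0.0, 0.0, -1.0]]
force: [0.1, 0.4, -3.2]
grip_width: 0.0572
finger_force: 66.1
```

Call:
carry_out([
  [[0,0,0.5],[0,0,0],50],
  [[0,0,0.5],[0,0,0],50],
  [[0,0,0],[0,0,0],50],
  [[0,0,0],[0,0,0],50],
  [[0,0,0],[0,0,0],50],
])

```text
t: 33.7
eef_pos: [0.5327, -0.4124, 0.0668]
eef_rot: [[0.077, 0.997, 0.001], [0.997, -0.077, -0.001], [-0.001, 0.001, -1.0]]
force: [-0.7, 0.9, 4.3]
grip_width: 0.0575
finger_force: 67.9
```

The jar bears on the pad (upward force +4 N). Open and withdraw.

Call:
carry_out([
  [[0,0,0],[0,0,0],85],
  [[0,0,0],[0,0,0],85],
  [[0,0,0],[0,0,0],85],
  [[0,0,0],[0,0,0],85],
  [[0,0,0],[0,0,0],85],
])

```text
t: 34.2
eef_pos: [0.5324, -0.4122, 0.0657]
eef_rot: [[0.077, 0.997, -0.0], [0.997, -0.077, 0.0], [0.0, -0.0, -1.0]]
force: [0.5, -0.1, -0.4]
grip_width: 0.0851
finger_force: 0.0
```

Call:
carry_out([
  [[0,0,0],[0,0,0],85],
  [[0,0,-20],[0,0,0],85],
  [[0,0,-30],[0,0,0],85],
  [[0,0,-40],[0,0,0],85],
  [[0,0,-40],[0,0,0],85],
])

```text
t: 34.7
eef_pos: [0.5321, -0.4119, 0.1968]
eef_rot: [[0.077, 0.997, -0.001], [0.997, -0.077, 0.001], [0.001, -0.001, -1.0]]
force: [0.7, -1.8, 0.9]
grip_width: 0.085
finger_force: 0.0
```

Call:
carry_out([
  [[0,-40,-30],[0,0,0],85],
  [[0,-40,0],[0,0,0],85],
  [[0,-40,0],[0,0,0],85],
  [[0,-40,0],[0,0,0],85],
  [[0,0,0],[0,0,0],85],
])

```text
t: 35.2
eef_pos: [0.3684, -0.3987, 0.2266]
eef_rot: [[0.08, 0.997, -0.003], [0.997, -0.08, 0.0], [0.0, -0.003, -1.0]]
force: [0.4, -0.3, 1.4]
grip_width: 0.0849
finger_force: 0.0
```

```bash
python3 - <<'E'
from h import *
from rig import camera
go([.5,-.4,.2])
a=[cv2.resize(camera(n)["color"][:,:,::-1][y:y+240,x:x+w],None,fx=2,fy=2,interpolation=cv2.INTER_CUBIC) for n,x,y,w in(("side",210,130,200),("top",300,100,160))]
cv2.imwrite("pics/m.png",np.hstack(a))
E
```

```text
t 35.2 tcp [ 0.3684 -0.3987  0.2266] yaw_y -0.08 tilt [-0.003  0.   ] F [ 0.4  -0.33  1.39] w 0.0849 ff 0.0
tool shift mm [  9.2 131.4  26.2]
```

View pics/m.png

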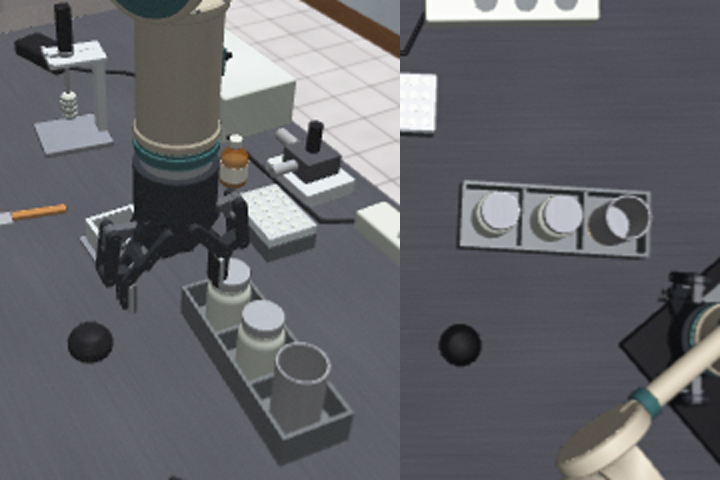

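The jar stands upright in the free cell (side (300,385)), the brush hangs in its stand (side (65,75)), and the arm is clear.

Call:
carry_out([
  [[0,0,0],[0,0,0],85],
  [[0,0,0],[0,0,0],85],
  [[0,0,0],[0,0,0],85],
  [[0,0,0],[0,0,0],85],
  [[0,0,0],[0,0,0],85],
])

```text
t: 35.8
eef_pos: [0.3733, -0.3998, 0.2257]
eef_rot: [[0.076, 0.997, -0.0], [0.997, -0.076, 0.0], [0.0, -0.0, -1.0]]
force: [-1.2, 0.5, 0.8]
grip_width: 0.0851
finger_force: 0.0
```

```bash
python3 -c "
from rig import hand_in
print(hand_in())"
```

```text
the job is handed in; nothing more can be done
None
```

The job was handed in at about 36 s with the jar scrubbed (bottom, left wall, bottom, right wall), the brush hung back in its stand and the jar upright on the cork pad; hand-in returned no verdict.

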